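Vent the vacuum chamber and take off its lid

ROBOT

A 6-joint arm with a two-finger parallel gripper is mounted at the origin on a cart in front of the work surface, level with it; the furniture and walls round the work are solid. World frame = base frame: x ahead of the robot, y to its left, z up, the work surface at z = 0. Lengths are in m, angles in degrees, forces in N, time in s.
With the tool pointing down it reaches from about 0.3 to 0.75 m from the base axis. Payload 8.5 kg.
Tool frame: the origin (TCP) lies at the very end of the fingers, on their centre line; the grasp point (between the pads) lies 19 mm behind it; z points along the fingers, y is the line along which they close (so a half turn about z gives the same grasp; the last joint's range is limited). The gripper opens to 85 mm and grips with 20 to 120 N. Pads are 22 mm wide; open, the fingers measure 114 mm over their backs; the gripper's body (76 mm by 85 mm) begins 54 mm behind the grasp point. The pads swing forward as they close: fully open they stand 13 mm farther back than shut.
Start: joints at [-76.564, 21.807, 74.336, -0, 83.858, -12.336], TCP at [0.239, -0.495, 0.231] pointing down, gripper open.
Joint ranges: [-178.18, 178.18], [-50.72, 133.34], [12.68, 142.11], [-81.47, 261.47], [9.98, 163.14], [-165.26, 165.26]. Speed limits (degrees/s): [136.94, 136.94, 180, 180, 180, 180].

INTERFACE

Orientations are given as a 3x3 rotation matrix whose columns are the frame's x, y, z axes.
In Python, from rig import env, optics, spotter gives the robot as it stands.
- The arm moves only by the shell command python3 -m crank 'ROWS' [FORCE]. ROWS is JSON, one flat list of numbers, 5 for each row, row after row: the finger opening in cm, from 0 to 8.54, then the shift along the tool's x, y, z in cm, then the turn about the tool's z in rad. A call has exactly 8 rows; each row shifts and turns the commanded pose from where the row before left it, along the tool's axes as they then stand; what a row does not reach is not made up. A row lasts 1/12 s, in which the tool goes at most 41.7 mm and 7.16 degrees, less where a joint would pass 70% of its speed; a pose out of reach is approached as far as the arm can. A call is refused whole if a number of a shift passes 4.17 or a number of a turn 0.125, either way. A call with a gripper value outside its range is refused whole. The fingers move at their own pace and stop on an object; FORCE is the grip in N (left out, the last holds). Time passes only in rows, so rows that do not move let the fingers close, or fill a call up. It gives the time, the measured TCP pose, the force, the opening and the grip force at its end, in the units of the state.
- env.observe(): the state, without advancing time (a new reading comes with each control period).
- optics.get_image(name): name is "scene" or "top"; returns a dict with "color" (384x512x3 uint8, red, green, blue), "intrinsics" (3x3 intrinsics, pixels), "distortion" ([k1, k2, p1, p2, k3] as OpenCV has them; the pictures are not rectified), "pose" (4x4, takes a point from camera to world coordinates). Camera axes: x right, y up, looking along -z (the intrinsics and any distortion apply to the point x, -y, -z); pixel columns grow to the right and rows downward; lengths in m; the calibration is good to about 2 mm. A picture is of the moment at which its call begins. There is no depth.
- env.close_job(): hands the job in; it is judged then, once.
Trained networks look in a picture, given as the dict that the camera call returned (one of the last four; its "shot" number tells which), for a name from the list of things; names that differ only in an ending like _2 or _b are one class to them, and where a whole thing is asked for, a point or a joint stands for the part that bears it (a point fixed in the world has none). Each returns a list of dicts, best first, with "score" (0 to 1); they miss things now and then, are a little off and sometimes report something else, mostly with a low value. They report only what shows in the picture. A call takes as long as a camera call. They do not tell look-alikes from the thing itself.
- spotter.look_for(picture, query): "at" ([column, row] as shares, 0 to 1, of the picture: columns of its width, rows of its height, amid what is visible of it).
The state is a dict: "time_s": time; "q": joint angles; "qvel": joint speeds; "joint_efforts": joint torques, N m; "position": TCP position; "tool_rot": TCP orientation; "ft_force": force on the tool from outside, world axes, zero at the start; "wrist_torque": the same for the moment, N m; "grip_width": finger opening in m; "gripper_force": force on a finger pad.
Only numpy, scipy, OpenCV 4.12 (cv2) and the standard library are available. Lean on these libraries where they do the work, as an engineer would, in place of code of your own. Each camera call takes 0.05 s, during which the arm holds its last target. There are 200 camera calls.

TASK

Vent the vacuum chamber by cranking the valve's handwheel anticlockwise until the stem, shown by its pointer, has made one full turn from where it stands now; the wheel is loose on the stem and first swings through some play that must not be counted. Only then lift the lid off by its knob and set it down gently, knob up, on the cork ring. Leave the valve at that setting and the other things on the bench alone.

Things in the scene. Friction and masses are not known exactly. Their poses are not given: they have to be found in the camera images.
- vac_unit: Fixed bench vacuum unit: aluminium base plate 110 x 270 x 10 mm with a round steel chamber (90 mm diameter, rim 90 mm above the table) and a brass valve joined by a pipe. Origin: middle of the plate's underside, on the table, z up. Chamber axis at x = 0, y = +78 mm, valve axis at x = 0, y = -82 mm in this frame. It may stand turned.
- valve_axis (a point): Point on the upright turning axis of the valve's handwheel and stem, 128 mm above the table, that is at the height of crank_grip. Axes parallel to vac_unit's.
- crank_grip (a point): Middle of the crank handle on the handwheel's rim: a black upright plastic grip, 20 mm in diameter, spinning freely about its own upright axis, from 105 to 147 mm above the table. This point is 128 mm above the table and 50 mm from valve_axis.
- wheel: Grey handwheel, rim 110 mm over all and 10 mm thick, top 100 mm above the table; origin at its hub on the valve's axis, x towards the crank handle. Anticlockwise from above opens. It swings almost free on the stem through 1.8 rad of play, of which 0.5 to 1.8 rad is still to be taken up at the start; then it carries the stem (3.5 N at the handle). Reversing crosses all the play first.
- stem (a joint): Angle of the valve's stem, rad: 0 = shut (it starts there), grows anticlockwise seen from above, one full turn = 6.283; stop at 9.42.
- pointer_tip (a point): Tip of the white plastic pointer (10 mm wide) fixed on the stem just above the wheel's hub, 38 mm from the valve's axis, 108 mm above the table; it turns with the stem, not with the wheel. At stem = 0 it points to -x of vac_unit. A fixed dark dial with white ticks every eighth turn lies under the wheel.
- lid: Loose aluminium lid, 92 mm diameter, 10 mm thick, about 0.3 kg, on the chamber's rim. Origin: centre of the flange's underside, z up. Below it a rubber plug (74 mm diameter, 5 deep, 3 clearance), then a pin with a foot disc 28 mm in diameter reaching 20 mm below the origin. A catch worked by the stem holds the lid down (2 mm play) until the stem has made about two thirds of a turn.
- lid_knob (a point): Grip point of the lid's black round knob, 31 mm above the lid's origin, on its axis. The knob is 30 mm in diameter there, its top 42 mm above the lid's origin.
- cork_ring: Loose cork ring lying on the table, outer diameter 100, hole 60, 28 mm high, 0.15 kg. Origin: centre of its underside. With the lid on it the lid's rubber plug lies on the cork, the foot disc hangs in the hole, and the lid's origin is 33 mm above the table.
- tip_rack: Bystander: yellow rack of pipette tips, 66 x 86 x 54 mm, standing loose behind the unit.
- beaker: Bystander: clear empty beaker, 53 mm in diameter, 70 mm high, standing loose behind the unit to the left.
- bench_timer: Bystander: white bench timer, 52 x 62 x 23 mm, lying loose in front of the unit to the right.
There are look-alikes about, which are no part of the job. What is shaped like the lid but blue or purple is not meant.

How it is judged (in metres and radians):
On the way, in this order (a step that is already met when the one before it is completed fails the run):
1. the stem has been opened one full turn (within 0.35 rad) with the lid still on the chamber (value of joint stem between 5.93319 and 6.63319 rad and z of lid in the frame of vac_unit below 0.096 m), for 0.3 s.
2. the lid has been lifted clear of the chamber (z of lid in the frame of vac_unit above 0.115 m), for 0.1 s.
At the end, for the whole second after the job is handed in: The stem stands one full turn (6.28 rad, within 0.35) from shut; the lid rests on the cork ring, knob up (tilt under 0.12 rad), its axis within 16 mm of the ring's, its origin 29 to 37 mm above the table, at rest and let go (value of joint stem between 5.93319 and 6.63319 rad and horizontal distance between lid and cork_ring below 0.016 m and height (world z) of lid between 0.029 and 0.037 m and angle between lid's own z axis and vertical below 0.12 rad and angle between cork_ring's own z axis and vertical below 0.1 rad and linear speed of lid below 0.02 m/s and contact force between lid and cork_ring above 0.5 N); the robot touches nothing.
It fails at once if the lid was raised off the chamber before the stem was within 0.35 rad of a full turn (value of joint stem below 5.93319 rad and z of lid in the frame of vac_unit above 0.098 m).
It fails at once if the lid was dropped: it came down over the last 12 mm onto the ring or the table faster than 0.35 m/s (height (world z) of lid below 0.045 m and linear speed of lid above 0.35 m/s).
It fails at once if a bystander was moved more than 25 mm (distance of any of tip_rack, beaker, bench_timer from where it was at the start of the episode above 0.025 m).
It also fails if it takes over 64 s, if anything falls off the work surface, if the arm or the gripper's body presses on something with over 40 N, if the wrist force passes 120 N, or if a joint passes its speed limit or range.

## Working session

There is one attempt and no reset: what is moved stays moved. The work goes in short steps, Python scripts to look and compute and a shell command to move; the robot and the scene stay as the last step left them, time stands still between calls to the robot, and variables do not carry over. Pictures are saved under pics/ and viewed, at most 10 in all, crops included, and the job is handed in when it is done.

```bash
mkdir -p pics; ls; cat > h.py <<'E'
import numpy as np, cv2
from rig import env, optics, spotter
def ray(p,u,v):
    d=cv2.undistortPoints(np.array([[[u,v]]],float),np.array(p["intrinsics"],float),np.array(p["distortion"],float))[0,0]
    T=np.array(p["pose"]); return T[:3,3],T[:3,:3]@np.array([d[0],-d[1],-1.])
def atz(p,u,v,z):
    o,d=ray(p,u,v); return o+d*(z-o[2])/d[2]
def proj(p,X):
    T=np.array(p["pose"]); c=T[:3,:3].T@(np.array(X)-T[:3,3]); c=np.array([[c[0],-c[1],-c[2]]])
    return cv2.projectPoints(c,np.zeros(3),np.zeros(3),np.array(p["intrinsics"],float),np.array(p["distortion"],float))[0][0,0]
def look(p,q): return [(round(r["score"],2),r["at"][0]*512,r["at"][1]*384) for r in spotter.look_for(p,q)]
def save(p,n,crop=None,s=1):
    c=p["color"][:,:,::-1]
    if crop: c=c[crop[1]:crop[3],crop[0]:crop[2]]
    cv2.imwrite("pics/"+n,cv2.resize(c,None,fx=s,fy=s,interpolation=cv2.INTER_CUBIC))
E
python3 - <<'E'
from h import *
a=optics.get_image("scene");b=optics.get_image("top")
im=np.vstack([a["color"],b["color"]])[:,:,::-1]
cv2.imwrite("pics/a.png",cv2.resize(im,(400,600),interpolation=cv2.INTER_AREA)) if 0 else cv2.imwrite("pics/a.png",cv2.resize(np.hstack([a["color"],b["color"]])[:,:,::-1],(800,300),interpolation=cv2.INTER_AREA))
Z=dict(crank_grip=.128,pointer_tip=.108,lid_knob=.125,lid=.1,cork_ring=.028,wheel=.1,vac_unit=.05,tip_rack=.05,beaker=.05,bench_timer=.02)
for n,p in(("scene",a),("top",b)):
    for q,z in Z.items():
        for s,u,v in look(p,q)[:4]: print(n,q,s,int(u),int(v),atz(p,u,v,z).round(3))
print(env.observe()["tool_rot"])
E
```

```text
pics
scene crank_grip 0.63 238 179 [0.515 0.262 0.128]
scene crank_grip 0.59 339 173 [ 0.511 -0.017  0.128]
scene pointer_tip 0.61 344 174 [ 0.529 -0.038  0.108]
scene lid_knob 0.78 141 243 [0.305 0.489 0.125]
scene lid_knob 0.7 293 185 [0.476 0.117 0.125]
scene lid_knob 0.67 160 280 [0.2   0.433 0.125]
scene lid_knob 0.65 215 282 [0.187 0.323 0.125]
scene lid 0.78 212 280 [0.209 0.331 0.1  ]
scene lid 0.78 141 240 [0.338 0.499 0.1  ]
scene lid 0.6 158 282 [0.216 0.445 0.1  ]
scene cork_ring 0.82 216 224 [0.451 0.33  0.028]
scene wheel 0.92 340 172 [ 0.551 -0.033  0.1  ]
scene wheel 0.46 346 174 [ 0.538 -0.048  0.1  ]
scene vac_unit 0.83 323 198 [0.499 0.023 0.05 ]
scene tip_rack 0.84 284 166 [0.673 0.11  0.05 ]
scene tip_rack 0.28 343 170 [ 0.627 -0.07   0.05 ]
scene beaker 0.73 237 180 [0.614 0.264 0.05 ]
scene bench_timer 0.44 292 186 [0.604 0.093 0.02 ]
top crank_grip 0.33 351 179 [ 0.537 -0.042  0.128]
top pointer_tip 0.91 351 175 [ 0.551 -0.047  0.108]
top lid_knob 0.94 142 232 [0.403 0.497 0.125]
top lid_knob 0.86 163 278 [0.285 0.44  0.125]
top lid_knob 0.62 305 255 [0.344 0.078 0.125]
top lid_knob 0.61 209 288 [0.26  0.322 0.125]
top lid 0.95 142 229 [0.412 0.503 0.1  ]
top lid 0.8 296 191 [0.51  0.098 0.1  ]
top lid 0.63 211 286 [0.263 0.32  0.1  ]
top lid 0.58 308 254 [0.346 0.068 0.1  ]
top cork_ring 0.59 221 228 [0.419 0.301 0.028]
top cork_ring 0.27 333 183 [ 0.545 -0.011  0.028]
top wheel 0.59 351 177 [ 0.547 -0.048  0.1  ]
top vac_unit 0.8 331 182 [ 0.542 -0.002  0.05 ]
top tip_rack 0.62 294 132 [0.684 0.097 0.05 ]
top beaker 0.74 362 228 [ 0.417 -0.085  0.05 ]
top beaker 0.67 243 153 [0.625 0.242 0.05 ]
top bench_timer 0.8 365 229 [ 0.416 -0.099  0.02 ]
[[ 9.00522411e-01  4.34809598e-01 -1.79728101e-05]
 [ 4.34809598e-01 -9.00522411e-01  2.50186852e-06]
 [-1.50970818e-05 -1.00677390e-05 -1.00000000e+00]]
```

View pics/a.png

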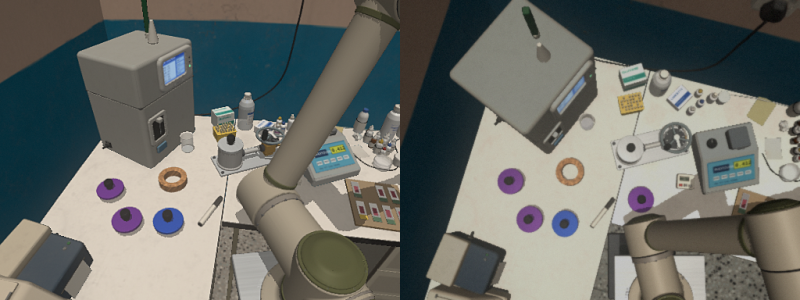

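```bash
python3 - <<'E'
from h import *
b=optics.get_image("top");a=optics.get_image("scene")
A=cv2.resize(b["color"][140:220,260:400],None,fx=5.7,fy=5.7,interpolation=cv2.INTER_CUBIC)[:300*2]
B=cv2.resize(a["color"][145:235,255:395],(798,513),interpolation=cv2.INTER_CUBIC)
A=cv2.resize(A,(525,300));B=cv2.resize(B,(525,300))
cv2.imwrite("pics/b.png",np.vstack([A,B])[:,:,::-1])
print(np.array(a["pose"]).round(3)[:3],np.array(b["pose"]).round(3)[:3],b["intrinsics"])
E
```

```text
[[-0.087  0.628 -0.773 -0.243]
 [-0.996 -0.069  0.055  0.267]
 [-0.019  0.775  0.632  0.697]] [[-1.000e-03  9.920e-01 -1.290e-01  3.400e-01]
 [-1.000e+00 -2.000e-03 -7.000e-03  1.850e-01]
 [-7.000e-03  1.290e-01  9.920e-01  1.315e+00]] [[463.48337194   0.         260.41397438]
 [  0.         463.48337194 196.60936605]
 [  0.           0.           1.        ]]
```

View pics/b.png

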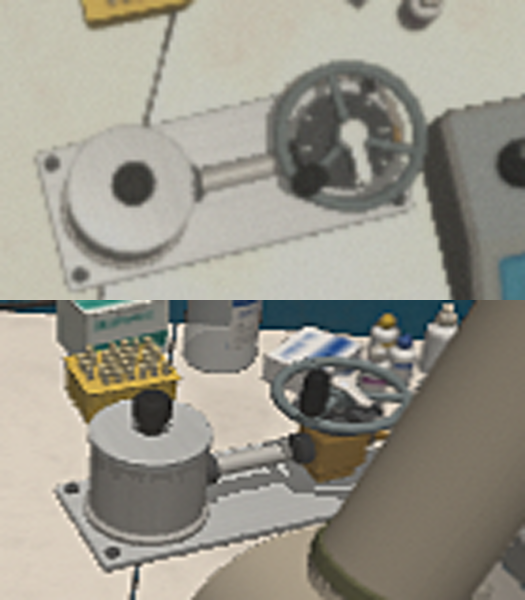

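```bash
python3 - <<'E'
from h import *
b=optics.get_image("top")
k=atz(b,295.5,188.8,.13);w=atz(b,353.1,175.7,.1);g=atz(b,341.9,188,.145);pt=atz(b,354.9,189.9,.108)
ch=atz(b,260+128/3.75,140+190/3.75,.1)
print("knob",k,"flange",ch,"wheel",w,"grip",g,"ptr",pt)
e=(k-w)[:2];print("dist k-w (.16)",np.hypot(*e),"yaw unit",np.degrees(np.arctan2(-e[0],e[1])))
print("grip r",np.hypot(*(g-w)[:2]),"ang",np.degrees(np.arctan2(*(g-w)[1::-1])), "ptr ang",np.degrees(np.arctan2(*(pt-w)[1::-1])),np.hypot(*(pt-w)[:2]))
# ring fit by colour
hsv=cv2.cvtColor(b["color"],cv2.COLOR_RGB2HSV);m=cv2.inRange(hsv,(5,70,90),(20,255,255));m[:,:190]=0;m[:,250:]=0;m[:200]=0;m[260:]=0
c=max(cv2.findContours(m,cv2.RETR_EXTERNAL,cv2.CHAIN_APPROX_NONE)[0],key=cv2.contourArea);el=cv2.fitEllipse(c);print(el,"ring",atz(b,*el[0],.02))
q=proj(b,[k[0],k[1],.1]);print(q)
E
```

```text
knob [0.51377591 0.1024302  0.13      ] flange [0.51319567 0.10402024 0.1       ] wheel [ 0.55297121 -0.05300266  0.1       ] grip [ 0.51333994 -0.01481072  0.145     ] ptr [ 0.51369561 -0.05513416  0.108     ]
dist k-w (.16) 0.16029861118500913 yaw unit 14.1531312950257
grip r 0.05503872862557532 ang 136.0595573506885 ptr ang -176.89359214691433 0.039333398488822426
((216.90255737304688, 219.3917694091797), (34.680938720703125, 35.017967224121094), 35.96985626220703) ring [0.44383128 0.31593833 0.02      ]
[294.73174626 190.4482407 ]
```

Candidates: the aluminium lid on the chamber (top px 295,189). The look-alikes are purple at (142,229), (165,279) and (308,254), and blue at (210,287). The crop shows the grey lid with its knob on the chamber, the crank grip at top px (342,188), and the pointer near -x. I'm choosing the aluminium lid. First I'll lift and turn the tool.

```bash
python3 -m crank '[8.5,0,0,-1.25,-0.125, 8.5,0,0,-1.25,-0.125, 8.5,0,0,-1.25,-0.125, 8.5,0,0,-1.25,-0.125, 8.5,0,0,-1.25,-0.125, 8.5,0,0,-1.25,-0.125, 8.5,0,0,-1.25,-0.125, 8.5,0,0,-1.25,-0.125]' 40
python3 -m crank '[8.5,0,0,0,-0.121, 8.5,4,0,0,0, 8.5,4,0,0,0, 8.5,4,0,0,0, 8.5,4,1,0,0, 8.5,4,1,0,0, 8.5,4,2,0,0, 8.5,0,0,0,0]'
python3 - <<'E'
from h import *
a=optics.get_image("scene");b=optics.get_image("top")
A=cv2.resize(a["color"][100:260,300:512],(530,400))
B=cv2.resize(b["color"][100:260,300:512],(530,400))
cv2.imwrite("pics/c.png",cv2.resize(np.hstack([A,B]),(800,302))[:,:,::-1])
o=env.observe();print(o["position"],np.round(o["tool_rot"],3),o["q"])
E
```

```text
time_s: 1.92
position: [0.2391, -0.4952, 0.332]
tool_rot: [[0.115, 0.993, 0.0], [0.993, -0.115, 0.0], [0.0, 0.0, -1.0]]
ft_force: [-0.2, 0.7, -0.7]
grip_width: 0.085
gripper_force: 0.0
time_s: 2.58
position: [0.2792, -0.2526, 0.3322]
tool_rot: [[-0.005, 1.0, 0.002], [1.0, 0.005, -0.0], [-0.001, 0.002, -1.0]]
ft_force: [-0.1, -1.6, 0.6]
grip_width: 0.0851
gripper_force: 0.0
[ 0.27816625 -0.25703954  0.33178758] [[-0.003  1.     0.001]
 [ 1.     0.003 -0.001]
 [-0.001  0.001 -1.   ]] [-6.08073237e+01  2.65321933e-01  8.56750682e+01 -7.97130572e-03
  9.39777763e+01 -6.09719649e+01]
```

View pics/c.png

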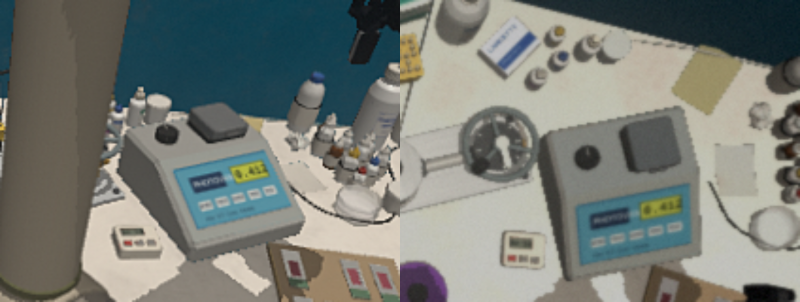

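The photometer at right stands close to the wheel, so I'll triangulate its nearest top corner (scene crop (148,124), top crop (545,135)).

```bash
python3 - <<'E'
from h import *
a=optics.get_image("scene");b=optics.get_image("top")
def tri(pa,pb):
    (o1,d1),(o2,d2)=ray(a,*pa),ray(b,*pb)
    A=np.c_[d1,-d2];s=np.linalg.lstsq(A,o2-o1,rcond=None)[0];p,q=o1+s[0]*d1,o2+s[1]*d2
    return ((p+q)/2).round(3),np.linalg.norm(p-q).round(3)
f=.53
print(tri((300+148*f,100+124*f),(300+145*f,100+135*f)))
print("front left bottom",tri((300+190*f,100+255*f),(300+170*f,100+278*f)))
print("knob",tri((300+168*f,100+130*f),(300+187*f,100+156*f)))
E
```

```text
(array([ 0.556, -0.128,  0.114]), np.float64(0.032))
front left bottom (array([ 0.367, -0.163,  0.017]), np.float64(0.007))
knob (array([ 0.531, -0.169,  0.117]), np.float64(0.001))
```

```bash

python3 -m crank '[8.5,2.9,2.9,0,0, 8.5,2.9,2.9,0,0, 8.5,2.9,2.9,0,0, 8.5,2.9,2.9,0,0, 8.5,2.9,2.9,0,0, 8.5,2.9,2.9,0,0, 8.5,2.9,2.9,0,0, 8.5,2.9,2.9,0,0]'
python3 -m crank '[8.5,0.3,0.3,2,0, 8.5,0,0,3,0, 8.5,0,0,3,0, 8.5,0,0,3,0, 8.5,0,0,2,0, 8.5,0,0,0,0, 8.5,0,0,0,0, 8.5,0,0,0,0]'
python3 - <<'E'
from h import *
a=optics.get_image("scene");save(a,"d.png",(270,100,400,200),4)
o=env.observe();print(o["position"],np.round(o["tool_rot"],3))
g=atz(a,339.5,172,.126);print(g);print([(s,atz(a,u,v,.128)) for s,u,v in look(a,"crank_grip")])
E
```

```text
time_s: 3.45
position: [0.5115, -0.0258, 0.3307]
tool_rot: [[0.002, 1.0, -0.001], [1.0, -0.002, 0.0], [0.0, -0.001, -1.0]]
ft_force: [0.6, -1.9, -0.5]
grip_width: 0.0852
gripper_force: 0.0
time_s: 4.12
position: [0.5137, -0.0241, 0.2025]
tool_rot: [[0.001, 1.0, 0.002], [1.0, -0.001, -0.001], [-0.001, 0.002, -1.0]]
ft_force: [0.1, 0.7, -0.9]
grip_width: 0.085
gripper_force: 0.0
[ 0.513685   -0.0238362   0.20278877] [[ 0.001  1.     0.003]
 [ 1.    -0.001 -0.001]
 [-0.001  0.003 -1.   ]]
[ 0.51966508 -0.01813877  0.126     ]
[(0.43, array([ 0.50952067, -0.0165359 ,  0.128     ]))]
```

View pics/d.png

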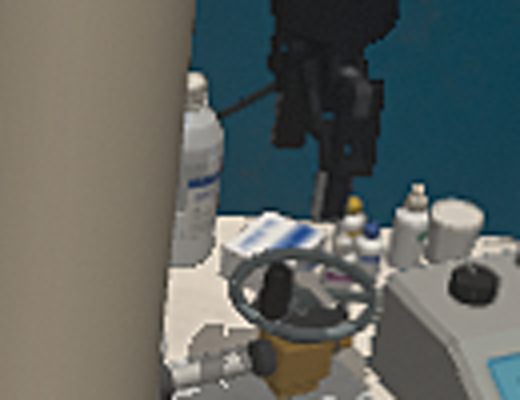

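The grip is at crop (276,291), so the fingers must shift about 5 mm left, go down and close.

```bash

python3 -m crank '[8.5,0.5,0.2,1,0, 8.5,0,0,1.5,0, 8.5,0,0,1.5,0, 8.5,0,0,1.5,0, 8.5,0,0,1.5,0, 8.5,0,0,1,0, 8.5,0,0,0,0, 8.5,0,0,0,0]'
python3 -m crank '[1.5,0,0,0,0, 1.5,0,0,0,0, 1.5,0,0,0,0, 1.5,0,0,0,0, 1.5,0,0,0,0, 1.5,0,0,0,0, 1.5,0,0,0,0, 1.5,0,0,0,0]' 40
```

```text
time_s: 4.88
position: [0.5149, -0.0178, 0.1213]
tool_rot: [[-0.0, 1.0, -0.0], [1.0, 0.0, 0.0], [0.0, -0.0, -1.0]]
ft_force: [-0.1, 0.2, 1.0]
grip_width: 0.0846
gripper_force: 0.0
time_s: 5.55
position: [0.515, -0.0181, 0.1217]
tool_rot: [[0.0, 1.0, 0.001], [1.0, -0.0, -0.0], [-0.0, 0.001, -1.0]]
ft_force: [0.2, -0.5, 3.1]
grip_width: 0.0183
gripper_force: 39.0
```

```bash
python3 - <<'E'
import numpy as np
V=np.array([.553,-.053]);a=np.radians(137.4+15*np.arange(25))
P=V+.05*np.c_[np.cos(a),np.sin(a)]
for i,d in enumerate(np.diff(P,axis=0)*100):print(i,"%.2f,%.2f"%(d[1],d[0]),end="; ")
E
```

```text
0 -1.07,-0.75; 1 -1.23,-0.45; 2 -1.30,-0.12; 3 -1.29,0.22; 4 -1.18,0.55; 5 -1.00,0.84; 6 -0.75,1.07; 7 -0.45,1.23; 8 -0.12,1.30; 9 0.22,1.29; 10 0.55,1.18; 11 0.84,1.00; 12 1.07,0.75; 13 1.23,0.45; 14 1.30,0.12; 15 1.29,-0.22; 16 1.18,-0.55; 17 1.00,-0.84; 18 0.75,-1.07; 19 0.45,-1.23; 20 0.12,-1.30; 21 -0.22,-1.29; 22 -0.55,-1.18; 23 -0.84,-1.00;
```

```bash

python3 -m crank '[1.5,-1.07,-0.75,0,0, 1.5,-1.23,-0.45,0,0, 1.5,-1.3,-0.12,0,0, 1.5,-1.29,0.22,0,0, 1.5,-1.18,0.55,0,0, 1.5,-1,0.84,0,0, 1.5,-0.75,1.07,0,0, 1.5,-0.45,1.23,0,0]'
python3 - <<'E'
from h import *
b=optics.get_image("top");save(b,"e.png",(270,120,400,220),4);o=env.observe();print(o["position"],o["ft_force"],o["grip_width"])
p=o["position"];print(proj(b,[.553,-.053,.108]),look(b,"pointer_tip"))
E
```

```text
time_s: 6.22
position: [0.5404, -0.0986, 0.1208]
tool_rot: [[0.0, 1.0, -0.001], [1.0, -0.0, 0.007], [0.007, -0.001, -1.0]]
ft_force: [1.0, 16.4, 1.8]
grip_width: 0.018
gripper_force: 40.8
[ 0.54212708 -0.0991001   0.12069662] [ 2.70229321 15.73882647  1.3665196 ] 0.018058388043258374
[353.67759615 175.16343228] [(0.81, 347.2896, 171.8016)]
```

View pics/e.png

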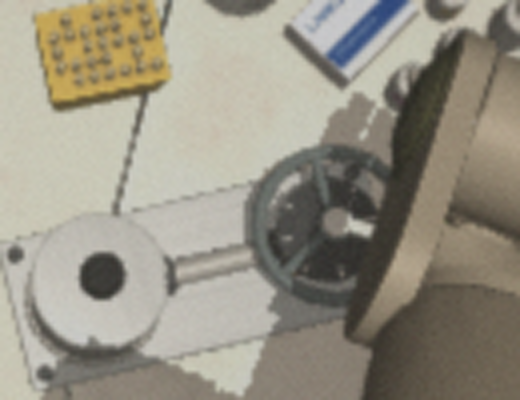

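```bash
python3 - <<'E'
import numpy as np
V=np.array([.553,-.050]);a=np.radians(257.3+15*np.arange(1,25))
P=np.r_[[[.541,-.1008]],V+.05*np.c_[np.cos(a),np.sin(a)]]
for i,d in enumerate(np.diff(P,axis=0)*100):print(i,"%.2f,%.2f"%(d[1],d[0]),end="; ")
E
```

```text
0 0.08,1.40; 1 0.22,1.29; 2 0.55,1.18; 3 0.84,1.00; 4 1.07,0.75; 5 1.22,0.45; 6 1.30,0.12; 7 1.29,-0.22; 8 1.18,-0.55; 9 1.00,-0.84; 10 0.75,-1.07; 11 0.45,-1.22; 12 0.12,-1.30; 13 -0.22,-1.29; 14 -0.55,-1.18; 15 -0.84,-1.00; 16 -1.07,-0.75; 17 -1.22,-0.45; 18 -1.30,-0.12; 19 -1.29,0.22; 20 -1.18,0.55; 21 -1.00,0.84; 22 -0.75,1.07; 23 -0.45,1.22;
```

```bash

python3 -m crank '[1.5,0.08,1.4,0,0, 1.5,0.22,1.29,0,0, 1.5,0.55,1.18,0,0, 1.5,0.84,1,0,0, 1.5,1.07,0.75,0,0, 1.5,1.22,0.45,0,0, 1.5,1.3,0.12,0,0, 1.5,1.29,-0.22,0,0]'
python3 -m crank '[1.5,1.18,-0.55,0,0, 1.5,1,-0.84,0,0, 1.5,0.75,-1.07,0,0, 1.5,0.45,-1.22,0,0, 1.5,0.12,-1.3,0,0, 1.5,-0.22,-1.29,0,0, 1.5,-0.55,-1.18,0,0, 1.5,-0.84,-1,0,0]'
python3 - <<'E'
from h import *
b=optics.get_image("top");a=optics.get_image("scene")
A=cv2.resize(b["color"][150:210,320:400],(560,300),interpolation=cv2.INTER_CUBIC) if 0 else cv2.resize(b["color"][145:205,315:395],(400,300),interpolation=cv2.INTER_CUBIC)
B=cv2.resize(a["color"][145:205,305:385],(400,300),interpolation=cv2.INTER_CUBIC)
cv2.imwrite("pics/f.png",np.hstack([A,B])[:,:,::-1])
o=env.observe();print(o["position"],o["ft_force"],o["grip_width"],look(b,"pointer_tip"),look(a,"pointer_tip"))
E
```

```text
time_s: 6.98
position: [0.6026, -0.0364, 0.1224]
tool_rot: [[0.001, 1.0, 0.006], [1.0, -0.001, -0.003], [-0.003, 0.006, -1.0]]
ft_force: [6.2, -2.9, 2.3]
grip_width: 0.018
gripper_force: 40.9
time_s: 7.65
position: [0.516, -0.0165, 0.1218]
tool_rot: [[-0.001, 1.0, 0.003], [1.0, 0.001, -0.001], [-0.001, 0.003, -1.0]]
ft_force: [9.1, -1.6, -2.2]
grip_width: 0.0183
gripper_force: 40.5
[ 0.51532646 -0.01763234  0.12171146] [ 1.51202514 -1.87303072  1.57551279] 0.018236024398711734 [(0.61, 294.1952, 133.5168)] [(0.73, 348.416, 177.216)]
```

View pics/f.png

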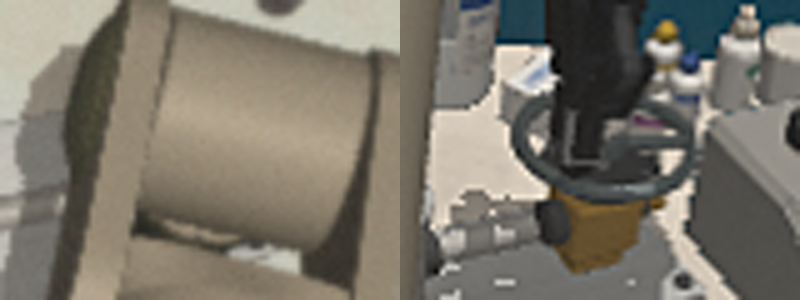

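The arm hides the pointer in both views. The earlier view put the stem at about 60° (pointer at crop (358,226) from hub (336,220)) with the wheel at 257°. So 60° more makes a full turn; then I'll release, withdraw and check.

```bash

python3 -m crank '[1.5,-1.07,-0.75,0,0, 1.5,-1.22,-0.45,0,0, 1.5,-1.3,-0.12,0,0, 1.5,-1.29,0.22,0,0, 1.5,0,0,0,0, 1.5,0,0,0,0, 8.5,0,0,0,0, 8.5,0,0,0,0]'
python3 -m crank '[8.5,0,0,0,0, 8.5,0,0,0,0, 8.5,0,0,0,0, 8.5,0,0,-3,0, 8.5,0,0,-3,0, 8.5,0,0,-3,0, 8.5,0,0,-3,0, 8.5,0,0,-3,0]'
python3 -m crank '[8.5,4,0,0,0, 8.5,4,0,0,0, 8.5,4,0,0,0, 8.5,4,0,0,0, 8.5,4,-1,0,0, 8.5,4,-1,0,0, 8.5,4,0,0,0, 8.5,4,0,0,0]'
python3 - <<'E'
from h import *
b=optics.get_image("top");a=optics.get_image("scene")
A=cv2.resize(b["color"][145:205,315:395],(400,300),interpolation=cv2.INTER_CUBIC)
B=cv2.resize(a["color"][145:205,305:385],(400,300),interpolation=cv2.INTER_CUBIC)
cv2.imwrite("pics/g.png",np.hstack([A,B])[:,:,::-1])
o=env.observe();print(o["position"])
for s,u,v in look(b,"pointer_tip"):
    t=atz(b,u,v,.108);r=(t-[.553,-.05,.108])[:2];print(s,u,v,t,np.hypot(*r),np.degrees(np.arctan2(r[1],r[0])))
E
```

```text
time_s: 8.52
position: [0.5044, -0.0647, 0.1209]
tool_rot: [[-0.0, 1.0, -0.002], [1.0, 0.0, 0.001], [0.001, -0.002, -1.0]]
ft_force: [-0.4, -0.2, -0.2]
grip_width: 0.0414
gripper_force: 0.0
time_s: 9.18
position: [0.5044, -0.0647, 0.2728]
tool_rot: [[-0.0, 1.0, -0.0], [1.0, 0.0, 0.0], [0.0, -0.0, -1.0]]
ft_force: [0.6, -0.8, 0.2]
grip_width: 0.0848
gripper_force: 0.0
time_s: 9.85
position: [0.4838, 0.2571, 0.2716]
tool_rot: [[-0.0, 1.0, 0.0], [1.0, 0.0, -0.0], [-0.0, 0.0, -1.0]]
ft_force: [0.7, -0.4, 0.2]
grip_width: 0.0851
gripper_force: 0.0
[0.48367131 0.25962906 0.27089755]
0.89 353.5872 175.296 [ 0.55264567 -0.05275195  0.108     ] 0.002774668900474596 -97.33679062375595
```

View pics/g.png

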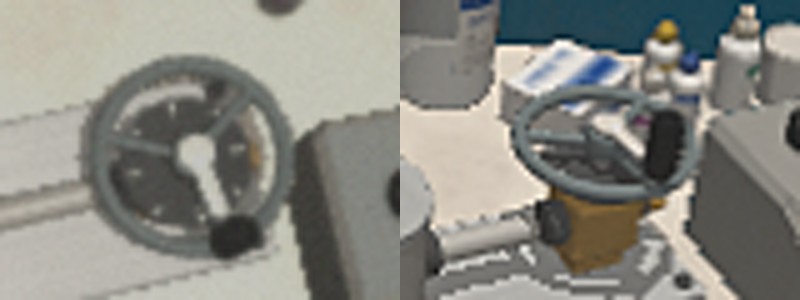

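```bash
python3 - <<'E'
from h import *
def ang(im,hub,s):
    g=im.astype(int);w=(g.min(2)>165);yy,xx=np.nonzero(w);d=np.hypot(xx-hub[0],yy-hub[1]);
    m=(d<38/2.62*s*0.95)&(d>7/2.62*s)&(yy>hub[1]); x,y=xx[m]-hub[0],yy[m]-hub[1]
    a=np.degrees(np.arctan2(-x,-y));a=a%360;print(m.sum(),"median ang",np.median(a),a.std())
g=cv2.imread("pics/g.png")[:,:400];ang(g,(197,152),5)
b=cv2.imread("pics/b.png")[:300];ang(b,(352,132),3.75)
# lid, knob and ring
p=optics.get_image("top")
o=env.observe();print(o["position"])
E
```

```text
762 median ang 199.87018974158823 23.102494524223292
448 median ang 197.48637839850255 18.96439419656077
[0.48444065 0.25571461 0.27096234]
```

The pointer has made one turn to within about 0.1 rad (tip at left crop (220,212), hub (197,152)), inside the 0.35 tolerance. On to the lid.

```bash

python3 -m crank '[8.5,-3,0.6,0,0, 8.5,-3,0.6,0,0, 8.5,-3,0.6,0,0, 8.5,-3,0.6,0,0, 8.5,-3.3,0.6,1,0, 8.5,0,0,2,0, 8.5,0,0,3,0, 8.5,0,0,3,0]'
python3 -m crank '[8.5,0,0,2,0, 8.5,0,0,2,0, 8.5,0,0,1.5,0, 8.5,0,0,1,0, 8.5,0,0,0.5,0, 8.5,0,0,0.4,0, 8.5,0,0,0,0, 8.5,0,0,0,0]'
python3 - <<'E'
from h import *
a=optics.get_image("scene");save(a,"i.png",(230,100,370,205),4);print(env.observe()["position"])
E
```

```text
time_s: 10.72
position: [0.5149, 0.0998, 0.1809]
tool_rot: [[0.004, 1.0, 0.002], [1.0, -0.004, -0.0], [-0.0, 0.002, -1.0]]
ft_force: [0.2, 0.5, -1.6]
grip_width: 0.085
gripper_force: 0.0
time_s: 11.38
position: [0.5151, 0.1016, 0.1079]
tool_rot: [[0.001, 1.0, 0.001], [1.0, -0.001, -0.0], [-0.0, 0.001, -1.0]]
ft_force: [0.5, 0.2, 0.0]
grip_width: 0.085
gripper_force: 0.0
[0.5151648  0.10177953 0.10799739]
```

View pics/i.png

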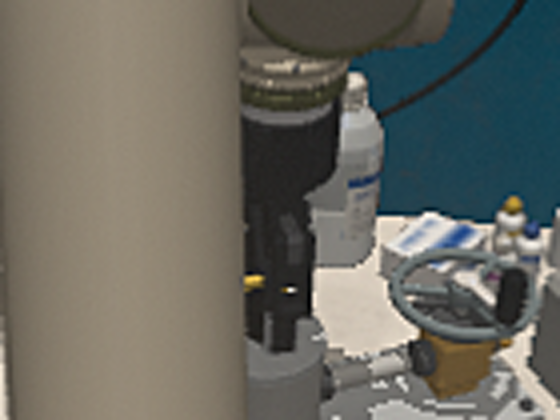

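The fingers straddle the knob above the lid (crop (285,320)), the wheel untouched. Closing, then lifting.

```bash

python3 -m crank '[8.5,0,0,0.3,0, 2,0,0,0,0, 2,0,0,0,0, 2,0,0,0,0, 2,0,0,0,0, 2,0,0,0,0, 2,0,0,0,0, 2,0,0,0,0]' 60
python3 -m crank '[2,0,0,-0.4,0, 2,0,0,-0.6,0, 2,0,0,-1,0, 2,0,0,-1,0, 2,0,0,-1,0, 2,0,0,-1,0, 2,0,0,-1,0, 2,0,0,0,0]'
python3 - <<'E'
from rig import env
o=env.observe();print(o["position"],o["ft_force"],o["wrist_torque"],o["grip_width"],o["gripper_force"])
E
```

```text
time_s: 12.1
position: [0.5154, 0.1021, 0.1049]
tool_rot: [[-0.0, 1.0, 0.002], [1.0, 0.0, -0.0], [-0.0, 0.002, -1.0]]
ft_force: [0.6, -0.2, 6.5]
grip_width: 0.0283
gripper_force: 59.2
time_s: 12.77
position: [0.5151, 0.1021, 0.1659]
tool_rot: [[-0.0, 1.0, 0.002], [1.0, 0.0, -0.0], [-0.0, 0.002, -1.0]]
ft_force: [-0.0, 0.4, -3.6]
grip_width: 0.0277
gripper_force: 59.8
[0.51507962 0.102148   0.16594418] [-0.00547634  0.38907546 -3.62334753] [-0.01682897 -0.05099134  0.00758571] 0.027665002834792677 59.84666883901809
```

```bash
python3 - <<'E'
from h import *
for n in("scene","top"):
    p=optics.get_image(n);hsv=cv2.cvtColor(p["color"],cv2.COLOR_RGB2HSV);m=cv2.inRange(hsv,(5,70,70),(20,255,255));m[:,:180]=0;m[:,255:]=0;m[:200]=0;m[260:]=0
    c=max(cv2.findContours(m,cv2.RETR_EXTERNAL,cv2.CHAIN_APPROX_NONE)[0],key=cv2.contourArea)
    u=np.array([atz(p,*q[0],.028)[:2] for q in c]);print(n,len(c),cv2.boundingRect(c),u.min(0),u.max(0))
    print(atz(p,*cv2.fitEllipse(c)[0],.016))
E
```

```text
scene 98 (203, 214, 31, 32) [0.37276418 0.28566913] [0.49244793 0.36652684]
[0.44264462 0.3243134  0.016     ]
top 98 (199, 202, 36, 36) [0.39426907 0.26740509] [0.49199258 0.36498073]
[0.44411394 0.31622727 0.016     ]
```

Both views agree: the ring is at (0.443, 0.316).

```bash

python3 -m crank '[2,1.5,-0.5,-0.5,0, 2,2.7,-0.9,0,0, 2,3,-1,0,0, 2,3.5,-1.2,0,0, 2,3.5,-1.2,0,0, 2,3,-1,0,0, 2,2.7,-0.9,0,0, 2,1.5,-0.5,0,0]'
python3 -m crank '[2,0,0,0,0, 2,0,0,1,0, 2,0,0,1.5,0, 2,0,0,1.5,0, 2,0,0,1.5,0, 2,0,0,1.5,0, 2,0,0,1,0, 2,0,0,0,0]'
python3 - <<'E'
from h import *
o=env.observe();print(o["position"],o["ft_force"])
a=optics.get_image("scene");save(a,"j.png",(170,150,290,250),5)
E
```

```text
time_s: 13.53
position: [0.4409, 0.3185, 0.1683]
tool_rot: [[-0.002, 1.0, -0.002], [1.0, 0.002, -0.0], [-0.0, -0.002, -1.0]]
ft_force: [-0.4, -0.3, -3.5]
grip_width: 0.0279
gripper_force: 59.8
time_s: 14.2
position: [0.4419, 0.3151, 0.0869]
tool_rot: [[0.001, 1.0, -0.005], [1.0, -0.001, -0.002], [-0.002, -0.005, -1.0]]
ft_force: [-0.3, 0.7, -4.0]
grip_width: 0.0278
gripper_force: 59.7
[0.44185242 0.31505273 0.08694853] [-0.28058127  0.73114375 -4.0139252 ]
```

View pics/j.png

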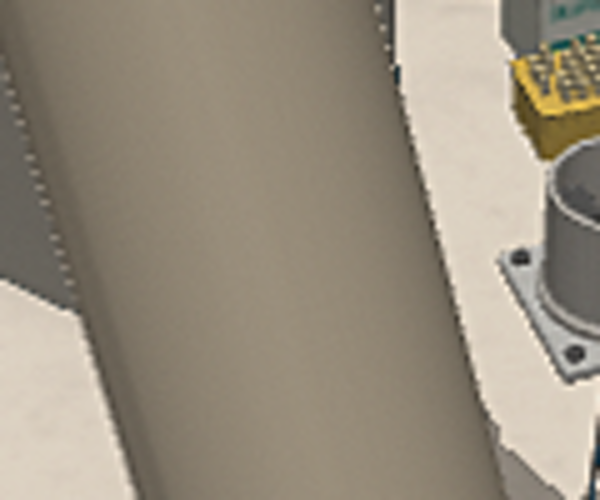

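The arm hides the ring; the chamber is open (lid off). Lowering slowly.

```bash

python3 -m crank '[2,0,0,0.4,0, 2,0,0,0.5,0, 2,0,0,0.5,0, 2,0,0,0.5,0, 2,0,0,0.5,0, 2,0,0,0.4,0, 2,0,0,0.3,0, 2,0,0,0.2,0]'
python3 -m crank '[2,0,0,0.1,0, 2,0,0,0.1,0, 2,0,0,0.1,0, 2,0,0,0.1,0, 2,0,0,0.1,0, 2,0,0,0,0, 2,0,0,0,0, 2,0,0,0,0]'
```

```text
time_s: 14.92
position: [0.4428, 0.3161, 0.0559]
tool_rot: [[-0.0, 1.0, -0.0], [1.0, 0.0, -0.0], [-0.0, -0.0, -1.0]]
ft_force: [-0.1, 0.5, -2.6]
grip_width: 0.0281
gripper_force: 59.8
time_s: 15.58
position: [0.4429, 0.3161, 0.0514]
tool_rot: [[-0.0, 1.0, 0.0], [1.0, 0.0, 0.0], [0.0, 0.0, -1.0]]
ft_force: [0.3, -0.2, -2.9]
grip_width: 0.0275
gripper_force: 59.8
```

```bash

python3 -m crank '[2,0,0,0.1,0, 2,0,0,0.1,0, 2,0,0,0.1,0, 2,0,0,0.05,0, 2,0,0,0.05,0, 2,0,0,0,0, 2,0,0,0,0, 2,0,0,0,0]'
```

```text
time_s: 16.25
position: [0.4428, 0.3161, 0.0479]
tool_rot: [[-0.0, 1.0, 0.0], [1.0, 0.0, 0.0], [0.0, 0.0, -1.0]]
ft_force: [-3.2, -2.0, 5.1]
grip_width: 0.0283
gripper_force: 60.6
```

Contact at the expected height. Releasing and withdrawing.

```bash

python3 -m crank '[4,0,0,0,0, 6,0,0,0,0, 8.5,0,0,0,0, 8.5,0,0,0,0, 8.5,0,0,0,0, 8.5,0,0,0,0, 8.5,0,0,0,0, 8.5,0,0,0,0]'
python3 -m crank '[8.5,0,0,-1,0, 8.5,0,0,-2,0, 8.5,0,0,-3,0, 8.5,0,0,-3,0, 8.5,0,0,-3,0, 8.5,0,0,-3,0, 8.5,0,0,-3,0, 8.5,0,0,-2,0]'
python3 -m crank '[8.5,-4,0,0,0, 8.5,-4,0,0,0, 8.5,-4,0,0,0, 8.5,-4,0,0,0, 8.5,-4,0,0,0, 8.5,-4,0,0,0, 8.5,-2,0,0,0, 8.5,0,0,0,0]'
python3 - <<'E'
from h import *
a=optics.get_image("scene");b=optics.get_image("top")
A=cv2.resize(a["color"][150:270,150:310],(400,300));B=cv2.resize(b["color"][140:260,180:340],(400,300))
cv2.imwrite("pics/k.png",np.hstack([A,B])[:,:,::-1])
E
```

```text
time_s: 16.92
position: [0.4429, 0.3161, 0.0473]
tool_rot: [[-0.0, 1.0, 0.0], [1.0, 0.0, 0.0], [0.0, 0.0, -1.0]]
ft_force: [0.7, 0.0, -0.1]
grip_width: 0.0851
gripper_force: 0.0
time_s: 17.58
position: [0.443, 0.3162, 0.2513]
tool_rot: [[-0.0, 1.0, 0.004], [1.0, 0.0, 0.002], [0.002, 0.004, -1.0]]
ft_force: [-0.5, 1.2, 0.4]
grip_width: 0.0853
gripper_force: 0.0
time_s: 18.25
position: [0.4428, 0.0528, 0.2481]
tool_rot: [[0.004, 1.0, 0.001], [1.0, -0.004, -0.001], [-0.001, 0.001, -1.0]]
ft_force: [0.8, -0.3, 0.5]
grip_width: 0.0851
gripper_force: 0.0
```

View pics/k.png

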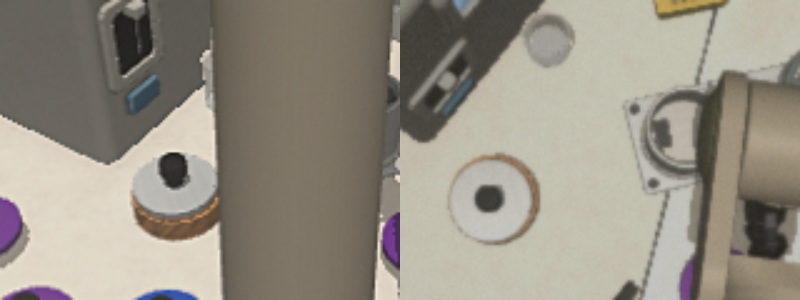

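The lid sits level and centred on the cork ring (left crop (175,195), right crop (490,198)), knob up; beaker and rack are in place.

```bash
python3 -c "
from rig import env
print(env.close_job())"
```

```text
the job is handed in; nothing more can be done
None
```

I turned the valve about one full turn (pointer within roughly 0.1 rad), set the lid gently on the cork ring, knob up, and handed the job in at about 18 s; no verdict came back.

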